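Stack the slip-clutch plates on the splined hub

TASK

Rebuild the model trimmer's slip clutch: first put the thick disc with the smooth rim and friction lining onto the splined hub with its lug on the side opposite the flat tab of the plate already on the hub, then the thin steel plate with the toothed rim on top of it, with its lug opposite the disc's. Both must sit fully down and flat, and be let go. Leave the plate with the small plain round bore where it lies.

Things in the scene. Friction and masses are not known exactly. Their poses are not given: they have to be found in the camera images.
- hub: Fixed hub; origin: centre of underside, on the bench. Flange 104 mm across, 14 high, and a fixed plate, top at 20 mm, with a flat tab along hub -y out to 70 mm. Splined post: 26 mm core; four splines along +-x, +-y, 6 mm wide, 42 mm across, up to z 50 mm; cone to z 68 mm. Plates pass the splines with 5 mm, 15 deg play. First disc lands at z 20 mm, its lug to hub +y; second plate at z 28 mm, its lug to hub -y.
- friction_disc: Goes on first: thick dark steel disc, loose, flat on the bench. 84 mm across, 8 mm thick, smooth rim, twelve flat grey-brown lining pads on top, 100 g. Bore with four teeth (tips on a 36 mm circle, at 45 deg to its x and y) and 18 mm gaps between them out to 54 mm across, which pass the splines when its x lies along hub x or y. Origin: centre of underside, z up. Tab and lug along its +x.
- friction_disc_lug (a point): Point on the disc's upturned lug: 60 mm along the disc's +x from its axis and 28 mm above its underside. The lug is an upright block 24 mm wide (disc's y), 10 mm thick (x), its top 42 mm above the underside; grip it across the 24 mm. Axes as the disc's.
- separator_plate: Goes on second: thin bare steel plate, loose, flat on the bench. 6 mm thick, twelve teeth round the outer rim (92 mm over them), 110 g. Same four-toothed bore as the disc: tips on a 36 mm circle at 45 deg to its x and y, 18 mm gaps between. Origin: centre of underside, z up. Tab and lug along its +x.
- separator_plate_lug (a point): Point on the plate's upturned lug: 60 mm along the plate's +x from its axis and 26 mm above its underside. The lug is an upright block 24 mm wide (plate's y), 10 mm thick (x), its top 40 mm above the underside; grip it across the 24 mm. Axes as the plate's.
- cover_plate: Not wanted, leave alone: steel plate lying flat, 84 mm across, 6 mm thick, smooth rim, small plain round bore (22 mm, no teeth), with the same sort of tab and lug along its +x (40 mm high, 65 mm out). Origin: centre of underside.
There are look-alikes about, which are no part of the job. What is shaped like the separator_plate but pink is not meant.

How it is judged (in metres and radians):
On the way, in this order (a step that is already met when the one before it is completed fails the run):
1. the friction disc is fully down on the hub, flat, its lug opposite the fixed plate's flat tab (z of friction_disc in the frame of hub between 0.017 and 0.023 m and horizontal distance between friction_disc and hub below 0.012 m and angle between friction_disc's own z axis and vertical below 0.1 rad and y of friction_disc_lug in the frame of hub above 0.048 m), for 0.2 s.
2. the separator plate is fully down on the friction disc, flat, its lug opposite the disc's lug (z of separator_plate in the frame of hub between 0.025 and 0.031 m and horizontal distance between separator_plate and hub below 0.012 m and angle between separator_plate's own z axis and vertical below 0.1 rad and y of separator_plate_lug in the frame of hub below -0.048 m), for 0.2 s.
At the end, for the whole second after the job is handed in: Friction disc's underside 20 mm and separator plate's underside 28 mm above the hub's origin (each within 3 mm), both within 12 mm of the hub's axis and level within 0.1 rad, the disc's lug point at least 48 mm to the hub's +y side, the separator's at least 48 mm to its -y side; both at rest (all of step 1 and all of step 2 and linear speed of each of friction_disc, separator_plate below 0.02 m/s and angular speed of each of friction_disc, separator_plate below 0.2 rad/s); the robot touches nothing.
It fails at once if the plate with the small plain bore is moved more than 30 mm (distance of cover_plate from where it was at the start of the episode above 0.03 m).
It also fails if it takes over 59 s, if anything falls off the work surface, if the arm or the gripper's body presses on something with over 40 N, if the wrist force passes 120 N, or if a joint passes its speed limit or range.

ROBOT

A 6-joint arm with a two-finger parallel gripper is mounted at the origin on the work surface. World frame = base frame: x ahead of the robot, y to its left, z up, the work surface at z = 0. Lengths are in mm, angles in rad, forces in N, time in s.
With the tool pointing down it reaches from about 350 to 975 mm from the base axis. Payload 7.1 kg.
Tool frame: the origin (TCP) lies at the very end of the fingers, on their centre line; the grasp point (between the pads) lies 19 mm behind it; z points along the fingers, y is the line along which they close (so a half turn about z gives the same grasp; the last joint's range is limited). The gripper opens to 88 mm and grips with 3 to 60 N. Pads are 20 mm wide; open, the fingers measure 115 mm over their backs; the gripper's body (75 mm by 178 mm) begins 61 mm behind the grasp point.
Start: joints at [1.227, 0.423, 1.63, -0, 1.089, -0.019], TCP at [199.418, 592.315, 222.675] pointing down, gripper open.
Joint ranges: [-3, 3], [-0.9, 2.11], [0.09, 2.58], [-1.31, 4.45], [0.11, 2.69], [-2.54, 2.54]. Speed limits (rad/s): [2.39, 2.39, 3.01, 3.14, 3.14, 3.14].

INTERFACE

Orientations are given as a rotation vector (axis times angle).
In Python, from workcell import get_obs, get_image, job, models gives the robot as it stands.
- The arm moves only by the tool jog_arm, never from a script. Its argument "increments" is one flat list of numbers, 7 for each row, row after row: the turn, a rotation vector about the tool's x, y, z in degrees, then the shift along the tool's x, y, z in mm, then the opening in per cent of the stroke, from 0 (shut) to 100 (fully open). A call has 1 to 12 rows; each row shifts and turns the commanded pose from where the row before left it, along the tool's axes as they then stand; what a row does not reach is not made up. A row lasts 1/8 s, in which the tool goes at most 62.5 mm and 10.7 degrees, less where a joint would pass 70% of its speed; a pose out of reach is approached as far as the arm can. A call is refused whole if a number of a shift passes 62.5 or a number of a turn 10.7, either way. A call with a gripper value outside its range is refused whole. The fingers move at their own pace and stop on an object; the grip force is fixed at half the most. Time passes only in rows, so rows that do not move let the fingers close. It gives the time, the measured TCP pose, the force, the opening and the grip force at its end, in the units of the state.
- get_obs(): the state, without advancing time (a new reading comes with each control period).
- get_image(name): name is "side" or "top"; returns a dict with "pixels" (400x640x3 uint8, blue, green, red), "depth" (400x640 float32, mm along the optical axis (not along the pixel's ray), 0 where there is no reading), "fx", "fy", "cx", "cy" (pixels), "cam_to_world" (4x4, takes a point from camera to world coordinates). Camera axes: x right, y up, looking along -z (the intrinsics and any distortion apply to the point x, -y, -z); pixel columns grow to the right and rows downward; lengths in mm; the calibration is good to about 2 mm. A picture is of the moment at which its call begins.
- job.close_job(): hands the job in; it is judged then, once.
Trained networks look in the newest picture that a camera, given by its name, has taken for a name from the list of things; names that differ only in an ending like _2 or _b are one class to them, and where a whole thing is asked for, a point or a joint stands for the part that bears it (a point fixed in the world has none). Each returns a list of dicts, best first, with "p" (0 to 1); they miss things now and then, are a little off and sometimes report something else, mostly with a low value. They report only what shows in the picture. A call takes as long as a camera call. They do not tell look-alikes from the thing itself.
- models.look_for(target, camera): "centre" ([x, y, z] in mm, in world coordinates, good to about 4 mm: the middle of the surface that is visible of it).
- models.regions_of(target, camera): "region" (400x640 bool, what is visible of it).
The state is a dict: "t": time; "qpos": joint angles; "qvel": joint speeds; "joint_torque": joint torques, N m; "ee_pos": TCP position; "orientation": TCP orientation; "ft_force": force on the tool from outside, world axes, zero at the start; "moment": the same for the moment, N m; "width": finger opening in mm; "grasp_force": force on a finger pad.
Only numpy, scipy, OpenCV 4.12 (cv2) and the standard library are available. Lean on these libraries where they do the work, as an engineer would, in place of code of your own. Each camera call takes 0.05 s, during which the arm holds its last target. There are 200 camera calls.

## Working session

There is one attempt and no reset: what is moved stays moved. The work goes in short steps, Python scripts to look and compute and a tool call to move; the robot and the scene stay as the last step left them, time stands still between calls to the robot, and variables do not carry over. Pictures are saved under pics/ and viewed, at most 10 in all, crops included, and the job is handed in when it is done.

Besides the shell and the picture viewer there is one more tool, called after "Request:" in YAML: its name, and indented under it one key for each argument. jog_arm: Moves the arm, as the interface text tells. Its arguments: {"type":"object","properties":{"increments":{"type":"array"}},"required":["increments"]}

```bash
mkdir -p pics
cat > h.py <<'E'
import numpy as np, cv2
from workcell import get_obs,get_image,job,models
def cloud(im):
    d=im["depth"]; v,u=np.mgrid[0:400,0:640]
    x=(u-im["cx"])/im["fx"]*d; y=(v-im["cy"])/im["fy"]*d
    P=np.stack([x,-y,-d,np.ones_like(d)],-1)@np.array(im["cam_to_world"]).T
    P=P[...,:3]; P[d==0]=np.nan
    return P
E
python3 - <<'E'
from h import *
for c in ["top","side"]:
    im=get_image(c); cv2.imwrite(f"pics/{c}0.png",im["pixels"]); np.save(f"{c}0.npy",cloud(im))
    print(c,np.round(im["cam_to_world"],2).tolist(),im["fx"])
    for t in ["hub","friction_disc","separator_plate","cover_plate"]:
        for r in models.look_for(t,c): print(c,t,np.round(r["centre"]),round(r["p"],2))
o=get_obs(); print(o)
E
```

```text
top [[0.03, 0.99, -0.11, 405.91], [-1.0, 0.03, 0.04, -41.93], [0.04, 0.11, 0.99, 875.38], [0.0, 0.0, 0.0, 1.0]] 395.8685750191074
top hub [513. 243.  23.] 0.57
top friction_disc [525.   7.  10.] 0.92
top friction_disc [ 596. -191.   12.] 0.66
top separator_plate [ 342. -380.    3.] 0.7
top separator_plate [ 509. -368.    5.] 0.69
top separator_plate [ 641. -359.    8.] 0.62
top cover_plate [ 596. -193.   11.] 0.86
top cover_plate [514. 242.  18.] 0.5
side [[0.7, 0.54, -0.47, -31.84], [-0.72, 0.52, -0.46, -587.94], [-0.0, 0.66, 0.75, 896.01], [0.0, 0.0, 0.0, 1.0]] 433.82583082589343
side hub [509. 240.  20.] 0.65
side friction_disc [516.   6.   7.] 0.84
side separator_plate [ 342. -382.    8.] 0.69
side separator_plate [ 501. -371.    5.] 0.66
side separator_plate [ 633. -352.    8.] 0.65
side cover_plate [ 596. -194.    8.] 0.66
{'t': 0.5, 'qpos': array([ 1.22699669e+00,  4.23139949e-01,  1.62991835e+00, -4.53558137e-06,
        1.08863817e+00, -1.89581910e-02]), 'qvel': array([ 9.73189348e-04, -1.23605397e-04,  9.18340014e-05, -6.43983281e-04,
        2.34566319e-04, -7.33419736e-04]), 'joint_torque': array([-6.38324873e-04, -5.44146502e+01, -2.73815471e+01,  6.42937236e-02,
        1.75790372e-02, -2.64788434e-05]), 'ee_pos': array([199.41172793, 592.28928882, 222.64287681]), 'orientation': array([-5.08013572e-01, -3.10023124e+00,  1.61531499e-04]), 'ft_force': array([-0.65319983,  0.06802522,  0.01921751]), 'moment': array([-0.03071447,  0.02052935, -0.00155536]), 'grasp_force': 0.0, 'width': 88.14791085053807}
```

View pics/top0.png

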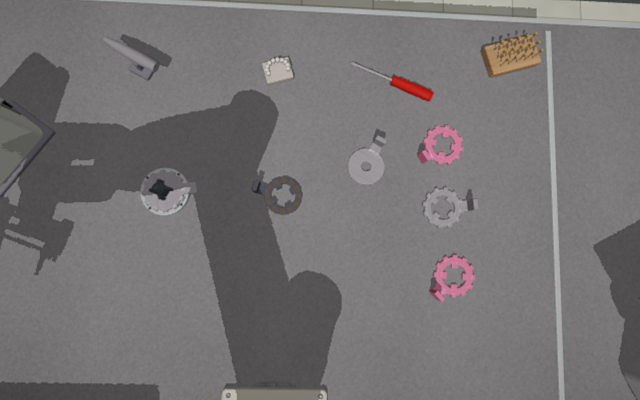

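View pics/side0.png

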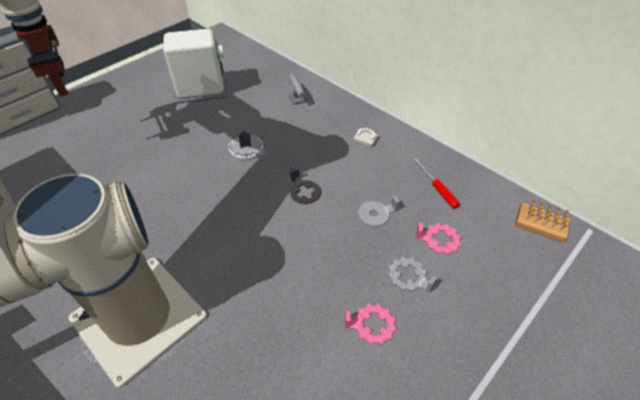

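Top view: the hub is at (165,191) with its tab toward the right (190,188). The dark disc is at (284,194), lug at (258,185). The grey toothed plate is at (443,207), lug at (471,200), and the cover plate is at (366,167). The pink look-alikes are at (443,145) and (455,275).

```bash
cat >> h.py <<'E'
from scipy.optimize import least_squares
def fit(P,c0,h,R,lugtop,cam=""):
    # plate top at height h, radius R about guess c0; lug points high up
    Q=P.reshape(-1,3); Q=Q[np.isfinite(Q[:,0])]
    Q=Q[np.hypot(*(Q[:,:2]-c0).T)<95]
    L=Q[(Q[:,2]>lugtop-9)&(Q[:,2]<lugtop+9)]; l=(L[:,:2].max(0)+L[:,:2].min(0))/2 if len(L) else np.array([np.nan]*2)
    S=Q[abs(Q[:,2]-h)<3.0][:,:2]; c=np.array(c0,float)
    for _ in range(5):
        d=S-c; r=np.hypot(*d.T); a=np.arctan2(d[:,1],d[:,0]); b=np.floor((a+np.pi)/(2*np.pi)*36).astype(int)
        la=np.arctan2(*(L[:,:2].mean(0)-c)[::-1]) if len(L) else 9
        E=[]
        for k in range(36):
            m=(b==k)&(r<R+9)
            am=-np.pi+(k+.5)*np.pi/18
            if m.sum()>3 and np.cos(am-la)<.8: E.append(S[m][r[m].argmax()])
        E=np.array(E); s=least_squares(lambda p:np.hypot(*(E-p[:2]).T)-p[2],[*c,R],loss="soft_l1"); c=s.x[:2]
    return c,s.x[2],L[:,:2].mean(0) if len(L) else None,l,len(L),len(S)
E
python3 - <<'E'
from h import *
for c in ["top","side"]:
    P=np.load(c+"0.npy")
    fl=P[(abs(P[...,0]-450)<60)&(abs(P[...,1]+100)<40)][:,2]; print(c,"floor",np.nanmedian(fl),np.nanstd(fl))
    for n,c0,h,R,lt in [("disc",(520,7),8,42,42),("sep",(505,-360),6,46,40),("hub",(511,241),20,52,120)]:
        C,r,lm,l,nl,ns=fit(P,c0,h,R,lt)
        print(n,np.round(C,1),round(r,1),None if lm is None else (np.round(lm,1),np.round(l,1)),nl,ns,
          None if lm is None else (np.degrees(np.arctan2(*(lm-C)[::-1])).round(1),np.hypot(*(lm-C)).round(1)))
        if n=="hub":
            Q=P.reshape(-1,3); d=Q[:,:2]-C; rr=np.hypot(*d.T); m=(rr>57)&(rr<72)&(Q[:,2]>12)&(Q[:,2]<26)
            print("tab",m.sum(),np.round(Q[m].mean(0)-[*C,0],1),np.degrees(np.arctan2(*Q[m][:,:2].mean(0)[::-1]-C[::-1])).round(1))
            m=(rr<40)&(Q[:,2]>40); print("post",m.sum(),np.round(Q[m].mean(0),1)); m=(rr<40)&(Q[:,2]>56); print("cone",m.sum(),np.round(Q[m].mean(0),1))
im=cv2.imread("pics/top0.png")
cr=[cv2.resize(im[a:a+60,b:b+80],(400,300),interpolation=cv2.INTER_CUBIC) for a,b in [(160,125),(165,240),(175,405)]]
s=cv2.imread("pics/side0.png"); cr.append(cv2.resize(s[115:175,205:285],(400,300),interpolation=cv2.INTER_CUBIC))
cv2.imwrite("pics/cr0.png",np.vstack([np.hstack(cr[:2]),np.hstack(cr[2:])]))
E
```

```text
top floor 0.7864561523106204 1.5107272156731877
disc [517.6  -3.3] 41.4 (array([533. ,  54.3]), array([533.3,  54.4])) 62 772 (np.float64(75.1), np.float64(59.6))
sep [ 502.7 -355.7] 48.7 (array([ 508.5, -418.7]), array([ 508.7, -419.9])) 72 1162 (np.float64(-84.7), np.float64(63.3))
hub [517.1 251.2] 47.7 None 0 1172 None
tab 70 [  9.5 -62.5  20.4] -81.4
post 212 [516.1 249.2  56.4]
cone 106 [516.7 250.2  62.8]
side floor 0.8417884726138709 1.658972195614864
disc [515.4  -5.3] 41.0 (array([530.4,  51.8]), array([531.6,  52.5])) 47 415 (np.float64(75.3), np.float64(59.0))
sep [ 506.3 -358.3] 50.0 (array([ 505.5, -421.7]), array([ 506.4, -421.6])) 52 1044 (np.float64(-90.7), np.float64(63.4))
hub [514.9 247.9] 47.4 None 0 372 None
tab 29 [ 11.8 -61.9  19.9] -79.2
post 108 [512.7 245.5  54.1]
cone 45 [513.7 247.7  62.6]
```

View pics/cr0.png

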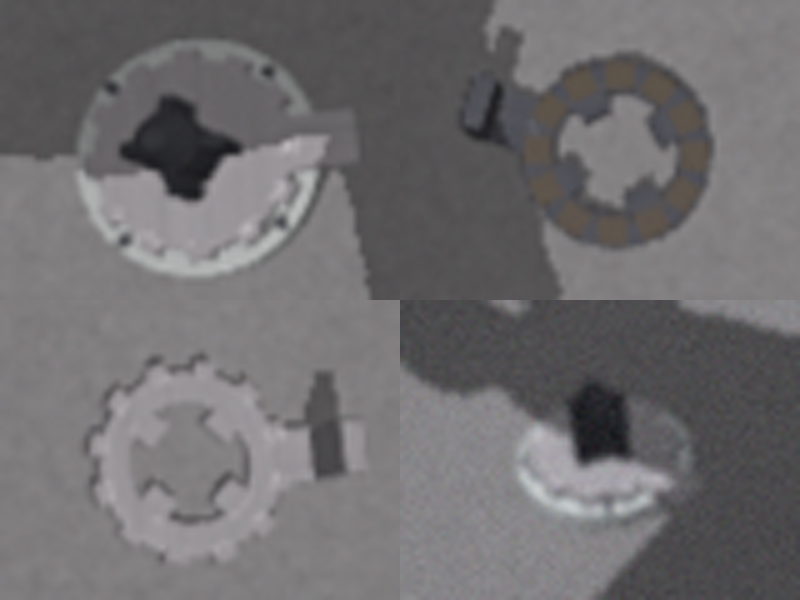

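The tab points about -80°, so hub +y is near 100°. The disc lug is at 75° and the separator lug near -87°. First I rotate the gripper and descend.

Request:
jog_arm:
  increments: [0, 0, 9.6, 0, 0, 8, 100, 0, 0, 9.6, 0, 0, 8, 100, 0, 0, 9.6, 0, 0, 8, 100, 0, 0, 9.6, 0, 0, 8, 100, 0, 0, 9.6, 0, 0, 8, 100, 0, 0, 9.6, 0, 0, 8, 100, 0, 0, 9.6, 0, 0, 8, 100, 0, 0, 9.6, 0, 0, 8, 100, 0, 0, 9.4, 0, 0, 8, 100]

```text
t: 1.62
ee_pos: [199.4, 592.4, 150.5]
orientation: [-2.494, -1.91, -0.0]
ft_force: [-0.6, 0.2, -0.3]
width: 87.8
grasp_force: 0.0
```

Request:
jog_arm:
  increments: [0, 0, 0, -39.7, 41.7, 0, 100, 0, 0, 0, -39.7, 41.7, 0, 100, 0, 0, 0, -39.7, 41.7, 0, 100, 0, 0, 0, -39.7, 41.7, 0, 100, 0, 0, 0, -39.7, 41.7, 0, 100, 0, 0, 0, -39.7, 41.7, 0, 100, 0, 0, 0, -39.7, 41.7, 0, 100, 0, 0, 0, -39.7, 41.7, 0, 100, 0, 0, 0, -39.7, 41.7, 0, 100, 0, 0, 0, -39.7, 41.7, 0, 100, 0, 0, 0, -39.7, 41.7, 0, 100, 0, 0, 0, 0, 0, 0, 100]

```text
t: 3.12
ee_pos: [533.3, 50.0, 150.9]
orientation: [2.493, 1.91, 0.002]
ft_force: [-0.9, 0.7, 0.0]
width: 88.1
grasp_force: 0.0
```

Request:
jog_arm:
  increments: [0, 0, 0, 1.5, -1, 30, 80, 0, 0, 0, 1.5, -1, 30, 70, 0, 0, 0, 0, 0, 30, 60, 0, 0, 0, 0, 0, 25, 60, 0, 0, 0, 0, 0, 17, 60, 0, 0, 0, 0, 0, 9, 60, 0, 0, 0, 0, 0, 0, 60, 0, 0, 0, 0, 0, 0, 0, 0, 0, 0, 0, 0, 0, 0, 0, 0, 0, 0, 0, 0, 0, 0, 0, 0, 0, 0, 0, 0, 0, 0, 0, 0, 0, 0, 0]

```text
t: 4.62
ee_pos: [530.5, 56.3, 10.1]
orientation: [2.489, 1.916, 0.001]
ft_force: [0.5, -0.5, 6.6]
width: 23.8
grasp_force: 30.0
```

Request:
jog_arm:
  increments: [0, 0, 0, 0, 0, -5, 0, 0, 0, 0, 0, 0, -15, 0, 0, 0, 0, 0, 0, -20, 0, 0, 0, 0, 0, 0, -25, 0, 0, 0, 0, 0, 0, -25, 0, 0, 0, 0, 0, 0, -10, 0, 0, 0, 0, 0, 0, 0, 0]

```text
t: 5.5
ee_pos: [530.4, 56.3, 110.4]
orientation: [2.489, 1.916, 0.002]
ft_force: [0.9, -0.6, -1.5]
width: 23.5
grasp_force: 30.0
```

Run:
```python
from h import *
o=get_obs(); print(o["ee_pos"],o["width"],o["ft_force"],o["moment"])
out=[]
for c in ["top","side"]:
    im=get_image(c); P=cloud(im); r=models.regions_of("friction_disc",c)
    for k in r[:1]:
        Q=P[k["region"]]; Q=Q[np.isfinite(Q[:,0])]; Q=Q[(np.hypot(Q[:,0]-516,Q[:,1]+2)<50)&(Q[:,2]>60)]
        if len(Q)<20: print("few",len(Q));continue
        A=np.c_[Q[:,0]-516,Q[:,1],np.ones(len(Q))]
        for _ in range(4):
            s=np.linalg.lstsq(A,Q[:,2],rcond=None)[0]; m=abs(A@s-Q[:,2])<4; A,Q=A[m],Q[m]
        print(c,k["p"],len(Q),"slopes",s.round(3),"mean",Q.mean(0).round(1))
    v=im["pixels"]; out.append(v)
cv2.imwrite("pics/lift.png",np.hstack([cv2.resize(out[0][130:250,200:360],(400,300)),cv2.resize(out[1][90:240,200:400],(400,300))]))
```

```text
[530.4419395   56.30739885 110.43063615] 23.54412000289809 [ 0.89547688 -0.55963614 -1.47410844] [0.00042427 0.01917883 0.01678973]
few 0
side 0.65 417 slopes [ 4.00000e-03 -4.00000e-03  1.08024e+02] mean [ 5.144e+02 -2.000e-01  1.080e+02]
```

View pics/lift.png

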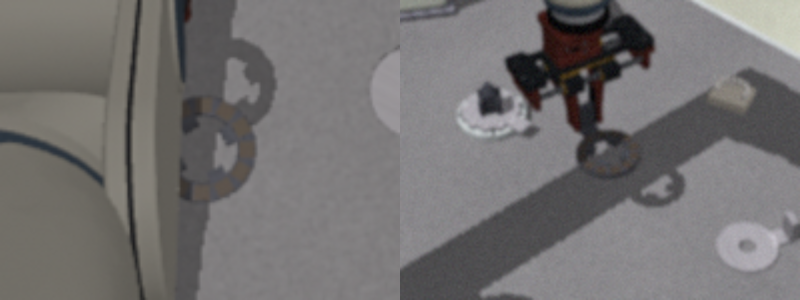

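The disc is held level (right panel, about (608,150)). I'll measure its centre relative to the TCP.

Run:
```python
from h import *
for i in range(2):
    im=get_image("side"); P=cloud(im)
    Q=P.reshape(-1,3).copy(); Q=Q[np.isfinite(Q[:,0])]; Q=Q[(Q[:,2]>96)&(Q[:,2]<114)]
    S=Q[:,:2]; tcp=get_obs()["ee_pos"][:2]
    c=np.array([515.,-2])
    for _ in range(6):
        d=S-c;r=np.hypot(*d.T);a=np.degrees(np.arctan2(d[:,1],d[:,0]));E=[];I=[]
        for k in range(-180,180,10):
            m=(a>=k)&(a<k+10)&(r<50)
            if m.sum()>2 and np.cos(np.radians(k+5-75))<.6: E.append(S[m][r[m].argmax()])
        E=np.array(E); s=least_squares(lambda p:np.hypot(*(E-p[:2]).T)-p[2],[*c,42],loss="soft_l1"); c=s.x[:2]
    d=tcp-c; print(c.round(1),s.x[2].round(1),len(E),"tcp-c",d.round(1),np.hypot(*d).round(1),np.degrees(np.arctan2(*d[::-1])).round(1))
```

```text
[513.6  -4.9] 41.2 25 tcp-c [15.8 61.1] 63.1 75.5
[513.3  -5.1] 40.9 25 tcp-c [16.2 61.4] 63.5 75.2
```

Request:
jog_arm:
  increments: [0, 0, -8.2, 0, 0, 0, 0, 0, 0, -8.2, 0, 0, 0, 0, 0, 0, -8.1, 0, 0, 0, 0, 0, 0, 0, 25, 2, 0, 0, 0, 0, 0, 45, 3, 0, 0, 0, 0, 0, 50, 4, 0, 0, 0, 0, 0, 50, 4, 0, 0, 0, 0, 0, 50, 3, 0, 0, 0, 0, 0, 25, 1.5, 0, 0, 0, 0, 0, 10, 0.5, 0, 0, 0, 0, 0, 0, 0, 0, 0]

```text
t: 7.18
ee_pos: [504.6, 310.5, 109.2]
orientation: [-2.025, -2.402, 0.001]
ft_force: [0.6, 0.6, -1.5]
width: 23.7
grasp_force: 30.0
```

Run:
```python
from h import *
o=get_obs(); t=o["ee_pos"]; a=2*np.degrees(np.arctan2(o["orientation"][1],o["orientation"][0]))-90; print(t,a)
im=get_image("side"); P=cloud(im); Q=P.reshape(-1,3); Q=Q[np.isfinite(Q[:,0])]
S=Q[(Q[:,2]>96)&(Q[:,2]<114)][:,:2]; c=np.array([515.,249])
for _ in range(6):
        d=S-c;r=np.hypot(*d.T);b=np.degrees(np.arctan2(d[:,1],d[:,0]));E=[]
        for k in range(-180,180,10):
            m=(b>=k)&(b<k+10)&(r<50)
            if m.sum()>2 and np.cos(np.radians(k+5-99))<.6: E.append(S[m][r[m].argmax()])
        E=np.array(E); s=least_squares(lambda p:np.hypot(*(E-p[:2]).T)-p[2],[*c,42],loss="soft_l1"); c=s.x[:2]
print(c,s.x[2],len(E),"tcp-c",t[:2]-c)
im2=get_image("top")
cv2.imwrite("pics/over.png",np.hstack([cv2.resize(im["pixels"][70:190,170:330],(400,300)),cv2.resize(im2["pixels"][130:250,85:245],(400,300))]))
```

```text
[504.62378363 310.5369544  109.20137644] -350.2683801913533
[514.56127179 247.91311027] 41.774937619537845 26 tcp-c [-9.93748816 62.62384413]
```

View pics/over.png

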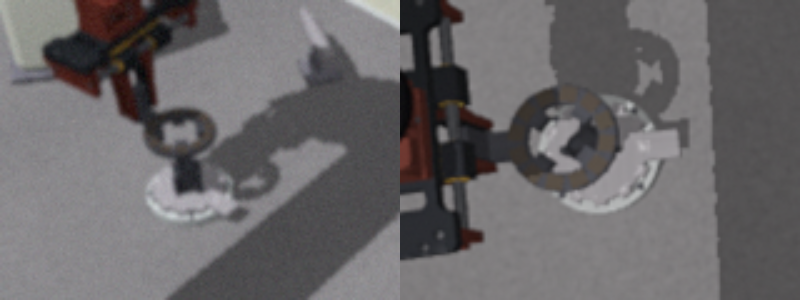

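The disc is centred over the post (right panel, disc at (563,140)), matching the hub centre from the same camera. I descend in stages and watch the force.

Request:
jog_arm:
  increments: [0, 0, 0, 0, 0, 12, 0, 0, 0, 0, 0, 0, 14, 0, 0, 0, 0, 0, 0, 10, 0, 0, 0, 0, 0, 0, 6, 0, 0, 0, 0, 0, 0, 3, 0, 0, 0, 0, 0, 0, 0, 0]

```text
t: 8.02
ee_pos: [504.9, 310.7, 64.6]
orientation: [-2.026, -2.401, 0.0]
ft_force: [-0.4, -0.3, -0.7]
width: 24.0
grasp_force: 30.0
```

Request:
jog_arm:
  increments: [0, 0, 0, 0, 0, 3, 0, 0, 0, 0, 0, 0, 3, 0, 0, 0, 0, 0, 0, 3, 0, 0, 0, 0, 0, 0, 3, 0, 0, 0, 0, 0, 0, 0, 0]

```text
t: 8.65
ee_pos: [504.7, 310.6, 52.4]
orientation: [-2.026, -2.401, 0.001]
ft_force: [-0.0, -0.2, -0.2]
width: 23.6
grasp_force: 30.0
```

Request:
jog_arm:
  increments: [0, 0, 0, 0, 0, 5, 0, 0, 0, 0, 0, 0, 5, 0, 0, 0, 0, 0, 0, 5, 0, 0, 0, 0, 0, 0, 4, 0, 0, 0, 0, 0, 0, 2, 0, 0, 0, 0, 0, 0, 0, 0]

```text
t: 9.4
ee_pos: [504.8, 310.6, 31.5]
orientation: [-2.026, -2.401, 0.0]
ft_force: [-0.0, 0.7, -0.6]
width: 23.7
grasp_force: 30.0
```

Request:
jog_arm:
  increments: [0, 0, 0, 0, 0, 1, 0, 0, 0, 0, 0, 0, 0, 60, 0, 0, 0, 0, 0, 0, 60, 0, 0, 0, 0, 0, 0, 60, 0, 0, 0, 0, 0, 0, 60, 0, 0, 0, 0, 0, -15, 60, 0, 0, 0, 0, 0, -40, 60, 0, 0, 0, 0, 0, -55, 60, 0, 0, 0, 0, 0, -20, 60]

```text
t: 10.52
ee_pos: [506.5, 311.6, 165.2]
orientation: [2.025, 2.4, 0.009]
ft_force: [0.3, -0.2, -0.7]
width: 52.6
grasp_force: 0.0
```

Request:
jog_arm:
  increments: [0, 0, 5.2, 0, 0, 0, 60, 0, 0, 0, -62, -4.7, 0, 60, 0, 0, 0, -62, -4.7, 0, 60, 0, 0, 0, -62, -4.7, 0, 60, 0, 0, 0, -62, -4.7, 0, 60, 0, 0, 0, -62, -4.7, 0, 60, 0, 0, 0, -62, -4.7, 0, 60, 0, 0, 0, -62, -4.7, 0, 60, 0, 0, 0, -62, -4.7, 0, 60, 0, 0, 0, -62, -4.7, 0, 60, 0, 0, 0, -62, -4.7, 0, 60, 0, 0, 0, -55, -4.4, 0, 60]

```text
t: 12.02
ee_pos: [506.3, -368.8, 162.0]
orientation: [2.133, 2.305, 0.0]
ft_force: [0.8, -0.2, 0.4]
width: 52.5
grasp_force: 0.0
```

Run:
```python
from h import *
print(get_obs()["ee_pos"])
o=[]
for c in ["top","side"]:
    im=get_image(c);P=cloud(im)
    Q=P.reshape(-1,3);Q=Q[np.isfinite(Q[:,0])]; 
    hc=[517,251] if c=="top" else [514.5,248]
    d=Q[:,:2]-hc; r=np.hypot(*d.T)
    m=(r>28)&(r<38)&(Q[:,2]>10); print(c,"top z",np.median(Q[m][:,2]),m.sum())
    m=(r>45)&(r<80)&(Q[:,2]>50); print("lug",m.sum(),d[m].mean(0))
    C,R,lm,l,nl,ns=fit(P,(504,-357),6,46,40)
    print("sep",C,R,lm,l,nl)
    o.append(im["pixels"])
cv2.imwrite("pics/d1.png",np.hstack([cv2.resize(o[0][160:220,125:205],(400,300)),cv2.resize(o[0][160:260,395:528],(400,300))]))
```

```text
[ 506.33623939 -368.78738366  161.9752191 ]
top top z 29.016954956054633 459
lug 85 [-11.53421284  56.88295147]
sep [ 504.52508656 -357.56134907] 47.99943005370232 [ 508.72377134 -418.69716183] [ 508.7375732  -419.48559365] 72
side top z 28.93696139528447 157
lug 44 [-11.5687953   57.70595824]
sep [ 501.8909305  -360.11803443] 51.59610899782371 [ 505.78891153 -421.66987093] [ 507.7414221  -421.13898161] 55
```

View pics/d1.png

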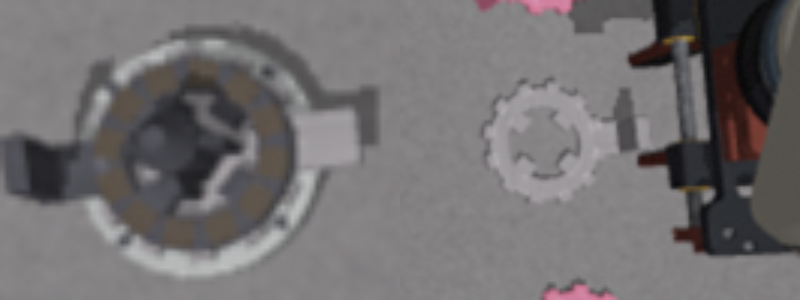

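The disc is seated: its top reads 29 mm and the lug is opposite the tab (left panel, (40,165)). Now the separator lug.

Request:
jog_arm:
  increments: [0, 0, 0, -30, -1.6, 0, 60, 0, 0, 0, -18, -1.4, 0, 60, 0, 0, 0, -3, 0, 10, 60, 0, 0, 0, 0, 0, 0, 60]

```text
t: 12.62
ee_pos: [506.9, -416.0, 149.5]
orientation: [-2.131, -2.305, -0.0]
ft_force: [-0.2, 0.7, -1.1]
width: 52.8
grasp_force: 0.0
```

Request:
jog_arm:
  increments: [0, 0, 0, -4, 0, 30, 60, 0, 0, 0, 0, 0, 35, 60, 0, 0, 0, 0, 0, 35, 60, 0, 0, 0, 0, 0, 25, 60, 0, 0, 0, 0, 0, 12, 60, 0, 0, 0, 0, 0, 3, 60, 0, 0, 0, 0, 0, 0, 60, 0, 0, 0, 0, 0, 0, 0, 0, 0, 0, 0, 0, 0, 0, 0, 0, 0, 0, 0, 0, 0, 0, 0, 0, 0, 0, 0, 0]

```text
t: 14.0
ee_pos: [507.9, -421.5, 11.1]
orientation: [2.132, 2.306, -0.0]
ft_force: [-0.1, 0.2, 2.1]
width: 23.7
grasp_force: 30.0
```

Request:
jog_arm:
  increments: [0, 0, 0, 0, 0, -5, 0, 0, 0, 0, 0, 0, -15, 0, 0, 0, 0, 0, 0, -20, 0, 0, 0, 0, 0, 0, -25, 0, 0, 0, 0, 0, 0, -25, 0, 0, 0, 0, 0, 0, -10, 0, 0, 0, 0, 0, 0, 0, 0]

```text
t: 14.88
ee_pos: [508.3, -421.7, 112.0]
orientation: [2.131, 2.305, 0.0]
ft_force: [1.0, -0.4, -1.2]
width: 23.8
grasp_force: 30.0
```

```bash
cat >> h.py <<'E'
def held(cam,c,zt,R,la):
    P=cloud(get_image(cam)); o=get_obs(); t=o["ee_pos"]; a=2*np.degrees(np.arctan2(o["orientation"][1],o["orientation"][0]))-90
    Q=P.reshape(-1,3); Q=Q[np.isfinite(Q[:,0])]; Q=Q[abs(Q[:,2]-zt)<9]; S=Q[:,:2]; c=np.array(c,float)
    for _ in range(6):
        d=S-c;r=np.hypot(*d.T);b=np.degrees(np.arctan2(d[:,1],d[:,0]));E=[]
        for k in range(-180,180,15):
            m=(b>=k)&(b<k+15)&(r<R+7)
            if m.sum()>2 and np.cos(np.radians(k+7-la))<.6: E.append(S[m][r[m].argmax()])
        E=np.array(E); s=least_squares(lambda p:np.hypot(*(E-p[:2]).T)-p[2],[*c,R],loss="soft_l1"); c=s.x[:2]
    K=Q[np.hypot(*(S-c).T)<R]; A=np.c_[K[:,:2]-c,np.ones(len(K))]; sl=np.linalg.lstsq(A,K[:,2],rcond=None)[0]
    d=t[:2]-c
    print(cam,"tcp",t.round(1),"yaw",a.round(1),"c",c.round(1),s.x[2].round(1),len(E),"tcp-c",d.round(1),np.hypot(*d).round(1),np.degrees(np.arctan2(*d[::-1])).round(1),"plane",sl.round(3))
E
python3 -c "
from h import *
for i in 1,2:
  held('side',(504,-357),107,46,-86); held('top',(504,-357),107,46,-86)"
```

```text
side tcp [ 507.8 -421.3  110.9] yaw 4.5 c [ 502.2 -359.5] 43.9 16 tcp-c [  5.6 -61.8] 62.0 -84.9 plane [5.00000e-03 1.00000e-03 1.07201e+02]
top tcp [ 507.5 -421.   110.2] yaw -355.5 c [ 502.2 -360.5] 45.5 17 tcp-c [  5.3 -60.5] 60.7 -85.0 plane [ 3.00000e-03 -2.00000e-03  1.06274e+02]
side tcp [ 507.3 -420.9  109.8] yaw -355.5 c [ 500.7 -359.3] 43.7 16 tcp-c [  6.6 -61.5] 61.9 -83.9 plane [4.00000e-03 7.00000e-03 1.05539e+02]
top tcp [ 507.3 -420.9  109.6] yaw -355.5 c [ 502.8 -359.3] 45.0 17 tcp-c [  4.4 -61.6] 61.7 -85.9 plane [ 2.00000e-03 -2.00000e-03  1.05274e+02]
```

Request:
jog_arm:
  increments: [0, 0, -5.2, 0, 0, 0, 0, 0, 0, 0, 30, 6, 0, 0, 0, 0, 0, 55, 11, 0, 0, 0, 0, 0, 60, 12.2, 0, 0, 0, 0, 0, 60, 12.2, 0, 0, 0, 0, 0, 60, 12.2, 0, 0, 0, 0, 0, 60, 12.2, 0, 0, 0, 0, 0, 60, 12.2, 0, 0, 0, 0, 0, 60, 12.2, 0, 0, 0, 0, 0, 60, 12.2, 0, 0, 0, 0, 0, 55, 11, 0, 0, 0, 0, 0, 30, 6, 0, 0]

```text
t: 16.58
ee_pos: [525.6, 182.9, 110.0]
orientation: [-2.023, -2.403, 0.001]
ft_force: [0.3, 1.0, -0.2]
width: 24.0
grasp_force: 30.0
```

Request:
jog_arm:
  increments: [0, 0, 0, 7.5, 2, 0, 0, 0, 0, 0, 0, 0, 0, 0, 0, 0, 0, 0, 0, 0, 0]

```text
t: 16.95
ee_pos: [526.7, 186.8, 110.4]
orientation: [-2.027, -2.4, 0.001]
ft_force: [-0.6, 0.2, -0.9]
width: 23.8
grasp_force: 30.0
```

```bash
python3 -c "
from h import *
for i in 1,2:
  held('side',(515,248),105,46,-80); held('top',(517,250),105,46,-80)"
```

```text
side tcp [526.8 186.8 110.5] yaw -350.4 c [507.8 242.5] 40.0 9 tcp-c [ 19.  -55.7] 58.8 -71.2 plane [-1.40000e-02  6.00000e-03  1.05247e+02]Traceback (most recent call last):
  File "<string>", line 4, in <module>
    held('side',(515,248),105,46,-80); held('top',(517,250),105,46,-80)
                                       ~~~~^^^^^^^^^^^^^^^^^^^^^^^^^^^^
  File "h.py", line 34, in held
    E=np.array(E); s=least_squares(lambda p:np.hypot(*(E-p[:2]).T)-p[2],[*c,R],loss="soft_l1"); c=s.x[:2]
                     ~~~~~~~~~~~~~^^^^^^^^^^^^^^^^^^^^^^^^^^^^^^^^^^^^^^^^^^^^^^^^^^^^^^^^^^^^
    return func(*args, **kwargs)
    vector_fun = VectorFunction(
        fun_wrapped,
    ...<6 lines>...
        workers=workers
    )
    self._update_fun()
    ~~~~~~~~~~~~~~~~^^
    self.f = self.fun_wrapped(xp_copy(self.x))
             ~~~~~~~~~~~~~~~~^^^^^^^^^^^^^^^^^
    return np.atleast_1d(self.fun(x))
                         ~~~~~~~~^^^
    return self.f(x, *self.args, **self.kwargs)
           ~~~~~~^^^^^^^^^^^^^^^^^^^^^^^^^^^^^^
  File "h.py", line 34, in <lambda>
    E=np.array(E); s=least_squares(lambda p:np.hypot(*(E-p[:2]).T)-p[2],[*c,R],loss="soft_l1"); c=s.x[:2]
                                                       ~^~~~~~
ValueError: operands could not be broadcast together with shapes (0,) (2,)
```

The view is blocked by the gripper here, so I use dead reckoning from the good hub fit and descend in stages.

Request:
jog_arm:
  increments: [0, 0, 0, 2, 0, 10, 0, 0, 0, 0, 0, 0, 14, 0, 0, 0, 0, 0, 0, 10, 0, 0, 0, 0, 0, 0, 6, 0, 0, 0, 0, 0, 0, 4, 0, 0, 0, 0, 0, 0, 0, 0]

```text
t: 17.8
ee_pos: [526.5, 190.0, 66.4]
orientation: [-2.026, -2.401, 0.001]
ft_force: [0.7, 0.2, -0.6]
width: 24.0
grasp_force: 30.0
```

Request:
jog_arm:
  increments: [0, 0, 0, 0, 0, 3, 0, 0, 0, 0, 0, 0, 3, 0, 0, 0, 0, 0, 0, 3, 0, 0, 0, 0, 0, 0, 3, 0, 0, 0, 0, 0, 0, 0, 0]

```text
t: 18.42
ee_pos: [526.4, 190.0, 54.4]
orientation: [-2.026, -2.401, 0.001]
ft_force: [-0.2, 0.8, -0.8]
width: 23.8
grasp_force: 30.0
```

Request:
jog_arm:
  increments: [0, 0, 0, 0, 0, 4, 0, 0, 0, 0, -1, 0, 4, 0, 0, 0, 0, 0, 0, 4, 0, 0, 0, 0, 0, 0, 2, 0, 0, 0, 0, 0, 0, 0, 0]

```text
t: 19.05
ee_pos: [526.6, 189.0, 40.5]
orientation: [-2.026, -2.401, 0.001]
ft_force: [0.1, -0.1, -1.3]
width: 23.6
grasp_force: 30.0
```

Request:
jog_arm:
  increments: [0, 0, 0, 0, 0, 1, 0, 0, 0, 0, 0, 0, 0, 0]

```text
t: 19.3
ee_pos: [526.8, 189.1, 39.7]
orientation: [2.026, 2.401, 0.0]
ft_force: [0.7, 0.1, -1.0]
width: 23.8
grasp_force: 30.0
```

Request:
jog_arm:
  increments: [0, 0, 0, 0, 0, 0.5, 0, 0, 0, 0, 0, 0, 0, 60, 0, 0, 0, 0, 0, 0, 60, 0, 0, 0, 0, 0, 0, 60, 0, 0, 0, 0, 0, 0, 60, 0, 0, 0, 0, 0, -15, 60, 0, 0, 0, 0, 0, -40, 60, 0, 0, 0, 0, 0, -40, 60, 0, 0, 0, -50, 0, -20, 60, 0, 0, 0, -60, 0, 0, 60, 0, 0, 0, -60, 0, 0, 60, 0, 0, 0, 0, 0, 0, 60]

```text
t: 20.8
ee_pos: [556.1, 18.1, 155.4]
orientation: [2.031, 2.395, 0.001]
ft_force: [-0.0, -0.3, -0.0]
width: 52.7
grasp_force: 0.0
```

Run:
```python
from h import *
o=[]
for c in ["top","side"]:
    im=get_image(c);P=cloud(im); Q=P.reshape(-1,3);Q=Q[np.isfinite(Q[:,0])]
    hc=[517,251] if c=="top" else [514.5,248]
    d=Q[:,:2]-hc; r=np.hypot(*d.T)
    m=(r>28)&(r<38)&(Q[:,2]>10); A=np.c_[d[m],np.ones(m.sum())]; print(c,"plane",np.linalg.lstsq(A,Q[m][:,2],rcond=None)[0].round(3))
    for s in (1,-1):
        m=(r>45)&(r<80)&(Q[:,2]>45)&(d[:,1]*s>0); print("lug",m.sum(),d[m].mean(0).round(1),Q[m][:,2].max().round(1))
    o.append(im["pixels"])
cv2.imwrite("pics/fin.png",np.hstack([cv2.resize(o[0][160:220,125:205],(400,300)),cv2.resize(o[1][110:170,205:285],(400,300))]))
```

```text
top plane [0. 0. 0.]
lug 99 [-11.4  56.4] 66.2<stdin>:9: RuntimeWarning: Mean of empty slice.
  ret = um.true_divide(
Traceback (most recent call last):
ValueError: zero-size array to reduction operation maximum which has no identity
```

Request:
jog_arm:
  increments: [0, 0, 0, -55, -5, 0, 60, 0, 0, 0, -55, -5, 0, 60, 0, 0, 0, -55, -5, 0, 60, 0, 0, 0, -55, -5, 0, 60, 0, 0, 0, 0, 0, 0, 60]

```text
t: 21.48
ee_pos: [573.4, -200.3, 154.7]
orientation: [2.028, 2.398, 0.001]
ft_force: [-0.2, 1.3, -0.2]
width: 52.6
grasp_force: 0.0
```

Run:
```python
from h import *
o=[]
for c in ["top","side"]:
    im=get_image(c);P=cloud(im); Q=P.reshape(-1,3);Q=Q[np.isfinite(Q[:,0])]
    hc=[517,251] if c=="top" else [514.5,248]
    d=Q[:,:2]-hc; r=np.hypot(*d.T)
    m=(r>28)&(r<38)&(Q[:,2]>10)&(Q[:,2]<60); A=np.c_[d[m],np.ones(m.sum())]; print(c,m.sum(),"plane",np.linalg.lstsq(A,Q[m][:,2],rcond=None)[0].round(3))
    for s in (1,-1):
        m=(r>45)&(r<80)&(Q[:,2]>45)&(d[:,1]*s>0); print("lug",m.sum(),d[m].mean(0).round(1),Q[m][:,2].max(initial=0).round(1))
    o.append(im["pixels"])
cv2.imwrite("pics/fin.png",np.hstack([cv2.resize(o[0][160:220,125:205],(400,300)),cv2.resize(o[1][110:170,205:285],(400,300))]))
```

```text
top 463 plane [4.0000e-03 2.0000e-03 3.4783e+01]
lug 97 [-11.4  56.4] 65.6
lug 97 [  9.3 -62.8] 71.7
side 150 plane [ 0.047  0.072 33.554]
lug 51 [-10.9  58. ] 66.2
lug 68 [  9.7 -61.8] 73.8
```

View pics/fin.png

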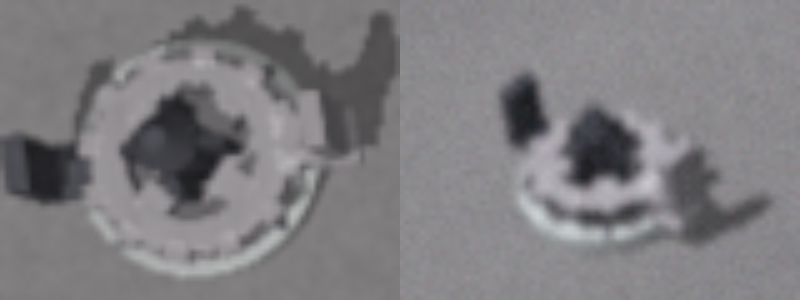

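The top surface reads 34.8 mm (34 expected plus the 0.8 mm bias) and level. The lugs are opposite each other, at (40,165) and (340,125) in the left panel.

```bash
python3 -c "
from h import *
print(job.close_job())"
```

```text
the job is handed in; nothing more can be done
None
```

I put the friction disc on the hub, then the toothed plate on top, with their lugs on opposite sides; both measured fully down and level and were let go. I never touched the plain-bore plate, and I handed the job in at about 22 s, though no verdict came back.

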